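# Set a racing wheel at its index and bring in the runout gauge

### The arm

A 6-joint arm with a two-finger parallel gripper is mounted at the origin on the work surface. World frame = base frame: x ahead of the robot, y to its left, z up, the work surface at z = 0. Lengths are in mm, angles in degrees, forces in N, time in s.
With the tool pointing down it reaches from about 350 to 775 mm from the base axis. Payload 5.5 kg.
Tool frame: the origin (TCP) lies between the finger pads; the fingertips stand 25 mm ahead of it and the grasp point (between the pads) lies 6 mm ahead of it; z points along the fingers, y is the direction in which the jaws open and shut (so a half turn about z gives the same grasp; the last joint's range is limited). The gripper opens to 85 mm and grips with 20 to 120 N. Pads are 22 mm wide; open, the fingers measure 114 mm over their backs; the gripper's body (76 mm by 85 mm) begins 54 mm behind the grasp point. The pads swing forward as they close: fully open they stand 13 mm farther back than shut.
Start: joints at [-82.712, 17.945, 2.641, 74.691, 0, 82.002], TCP at [151.59, -554.698, 256.323] pointing down, gripper open.
Joint ranges: [-158.12, 158.12], [-49.38, 96.58], [-58.88, 72.47], [-126.05, 133.96], [-84.25, 85.87], [-180, 180]. Speed limits (degrees/s): [147.25, 147.25, 180, 180, 180, 180].

### API

Orientations are given as [roll, pitch, yaw] about the fixed x, y, z axes, in that order (R = Rz(yaw) Ry(pitch) Rx(roll)).
In Python, from bench import ctrl gives the robot as it stands. The module is installed in compiled form; this text tells all that it offers.
- The arm moves only by the tool jog_arm, never from a script. Its argument "steps" is a list of rows, each an object of numbers: "ax", "ay", "az": the turn, a rotation vector about the tool's x, y, z in rad; "x", "y", "z": the shift along the tool's x, y, z in cm; "gripper": the gripper's target within -1 to 1 (shut at 1, half-way at 0, fully open at -1). A call has 1 to 8 rows; each row shifts and turns the commanded pose from where the row before left it, along the tool's axes as they then stand; what a row does not reach is not made up. A row lasts 1/10 s, in which the tool goes at most 50 mm and 8.59 degrees, less where a joint would pass 70% of its speed; a pose out of reach is approached as far as the arm can. A call is refused whole if a number of a shift passes 5 or a number of a turn 0.15, either way. A call with a gripper value outside its range is refused whole. The fingers move at their own pace and stop on an object; "grip_force" is the grip in N (left out, the last holds). Time passes only in rows, so rows that do not move let the fingers close. It gives the time, the measured TCP pose, the force and the opening at its end, in the units of the state.
- ctrl.get_obs(): the state, without advancing time (a new reading comes with each control period).
- ctrl.get_image(name): name is "side" or "top"; returns the picture (384x512x3 uint8, blue, green, red); there is no depth.
- ctrl.calibration(name): a dict with "fov_y" (degrees; the focal length in pixels is half the picture's height over the tangent of half this angle, whatever the lens; pixels are square), "cx", "cy" (the principal point, pixels), "R" (3x3) and "t" (3): a world point X has camera coordinates R X + t. Camera axes: x right, y down, z forward; pixel columns grow to the right and rows downward; lengths in mm; the calibration is good to about 2 mm. A picture is of the moment at which its call begins. calibration takes no time and is no camera call.
- ctrl.job_done(): hands the job in, once; it reports no verdict.
Trained networks look in the newest picture that a camera, given by its name, has taken for a name from the list of things; names that differ only in an ending like _2 or _b are one class to them, and where a whole thing is asked for, a point or a joint stands for the part that bears it (a point fixed in the world has none). Each returns a list of dicts, best first, with "p" (0 to 1); they miss things now and then, are a little off and sometimes report something else, mostly with a low value. They report only what shows in the picture. A call takes as long as a camera call.
- ctrl.search_frame(camera, label): "at" ([x, y, z] in mm, in the coordinates of the camera as it stood for that picture, good to about 4 mm: the middle of the surface that is visible of it).
- ctrl.spot_point(camera, label): "at" ([x, y, z] in mm, in the coordinates of the camera as it stood for that picture, good to about 4 mm: a listed point, or the origin of a listed thing).
The state is a dict: "time": time; "qpos": joint angles; "dq": joint speeds; "joint_torque": joint torques, N m; "position": TCP position; "orientation": TCP orientation; "wrist_force": force on the tool from outside, world axes, zero at the start; "ft_torque": the same for the moment, N m; "opening": finger opening in mm.
Only numpy, scipy, OpenCV 4.12 (cv2) and the standard library are available. Lean on these libraries where they do the work, as an engineer would, in place of code of your own. Each camera call takes 0.05 s, during which the arm holds its last target.

### The job

Get the racing wheel ready for its runout check. First, with the gauge arm still swung out, push on a spoke with a fingertip to turn the wheel until its valve stem stands in line with the tip of the index pointer; then gently push the gauge arm in over the rim until it is fully home against its stop, and come away leaving the wheel lined up. It is all done by pushing, and nothing is lifted or carried: do not press on the valve stem, leave the collar on the spindle, and do not disturb the other things on the table.

Things in the scene. Friction and masses are not known exactly. Their poses are not given: they have to be found in the camera images.
- stand: fixed runout stand. Origin on the table surface under the wheel's vertical axis. Grey base plate 12 mm thick: a disc 356 mm across plus a square tab, centred 75 mm to its -x and 135 mm to its +y, that carries the gauge arm's post. Stands at varying place and yaw
- wheel (a joint): turn of the wheel about its vertical axis, rad, growing anticlockwise from above; 0 = valve stem along the stand's +x; turns endlessly both ways and may read beyond one turn. Stiff: about 0.12 N m of friction, so it stays where it is left
- hub_top (a point): centre of the hub's top face, on the wheel's axis, 129 mm above the table. The aluminium wheel lies flat: outside 230 mm across, rim from 45 to 125 mm above the table, inside of the rim 92 mm from the axis at its narrowest and 109 mm at the top. Hub 60 mm across.
- spoke (a point): point in the middle of the spoke opposite the valve stem, 62 mm from the axis. Three straight dark spokes 16 mm wide join hub and rim, tops 129 mm and undersides 107 mm above the table; they lie 60, 180 and 300 degrees round from the valve stem. The windows between them are open to well below the spokes
- valve: the one black valve stem, upright, 12 mm across, fixed to the wheel 90 mm from its axis just inside the rim, midway between two spokes. Origin at its lower end, on its centre line, 85 mm above the table; its top is 145 mm above the table
- index: index pointer, fixed. Origin on the wheel's axis, 12 mm above the table (on top of the base plate); its x axis points level from the wheel's axis out to the pointer. A steel post 163 mm from the axis, 24 mm across at the foot, holds a dark cone, 28 mm thick and 40 mm long, at 132 mm height, that points at the wheel's axis. The top of the post's block is 143 mm above the table. Its bearing varies, near the stand's -y side
- index_tip (a point): tip of the index pointer, 119 mm from the wheel's axis, 132 mm above the table
- gauge_arm (a joint): swing of the gauge arm about its upright post, rad: 0 = home against its stop with the probe over the rim; grows anticlockwise from above as the arm swings out, away from the wheel, to 1.6 at most. Friction about 0.09 N m; stays where it is left
- gauge_pivot (a point): point on the gauge arm's hinge axis, 157 mm above the table, half way up the arm. Post and boss here are 34 mm across, top at 174 mm
- gauge_mid (a point): point in the middle of the gauge arm's bar, 80 mm from the hinge axis. The level aluminium bar is 12 mm wide, from 145 to 170 mm above the table, and runs from the hinge to the round dial
- probe (a point): lower tip of the probe under the dial, 136 mm from the hinge axis, 131 mm above the table. The dial is a disc 46 mm across on the arm's end, 167 to 183 mm above the table
- collar: loose steel collar, ring 48 mm across and 22 mm high, resting on the hub around the 20 mm spindle (spindle top 159 mm above the table). Origin under its centre, on the hub's top
- bush: bystander: brass bush, a ring 25 mm across and 30 mm high, standing on the stand's base plate outside the wheel on the side towards the robot. Origin under its centre
- cleaner: bystander: white bottle with black cap, 60 mm across, 170 mm high, right of the stand. Origin under its centre
- grease: bystander: steel can 72 mm across, 70 mm high, right of the stand. Origin under its centre
- wrench: bystander: steel wrench lying left of the stand. Origin under its centre
- carton: bystander: small cardboard carton 110 x 80 x 60 mm, left of the stand. Origin under its centre
- socket: bystander: steel socket, a cylinder 34 mm across and 60 mm high, left of the stand. Origin under its centre

How it is judged (in metres and radians):
On the way, in this order (a step that is already met when the one before it is completed fails the run):
1. the valve stem is in line with the index pointer, the wheel at rest, while the gauge arm is still swung out (y of valve in the frame of index between -0.008 and 0.008 m and x of valve in the frame of index above 0.05 m and velocity of joint wheel between -0.05 and 0.05 rad/s and value of joint gauge_arm above 0.5 rad), for 0.2 s.
2. the gauge arm is home against its stop (value of joint gauge_arm below 0.06 rad), for 0.2 s.
At the end, for the whole second after the job is handed in: the valve stem's centre is within 8 mm of the line from the wheel's axis to the index pointer, on the pointer's side, the wheel is at rest, the gauge arm is within 0.06 rad of its stop and the collar lies on the hub (y of valve in the frame of index between -0.008 and 0.008 m and x of valve in the frame of index above 0.05 m and velocity of joint wheel between -0.05 and 0.05 rad/s and value of joint gauge_arm below 0.06 rad and distance between collar and hub_top below 0.008 m); the robot touches nothing.
It fails at once if the valve stem is pressed by the robot (over 2 N) (contact force between valve and anything else above 2 N).
It fails at once if the gauge arm is pushed with more than 30 N (contact force between gauge_arm and anything else above 30 N).
It fails at once if the collar is lifted off the hub (over 8 mm) (distance between collar and hub_top above 0.008 m).
It fails at once if another thing on the table is moved (over 20 mm) or lifted (distance of any of bush, cleaner, grease, wrench, carton, socket from where it was at the start of the episode above 0.02 m).
It also fails if it takes over 61 s, if anything falls off the work surface, if the arm or the gripper's body presses on something with over 40 N, if the wrist force passes 120 N, or if a joint passes its speed limit or range.

## Working session

There is one attempt and no reset: what is moved stays moved. The work goes in short steps, Python scripts to look and compute and a tool call to move; the robot and the scene stay as the last step left them, time stands still between calls to the robot, and variables do not carry over. Pictures are saved under pics/ and viewed, and the job is handed in when it is done.

Besides the shell and the picture viewer there is one more tool, called after ">>>" as name([rows], argument=value, ...), one row to a line, values as JSON. jog_arm: Moves the arm, as the interface text tells. Its arguments: {"type":"object","properties":{"steps":{"type":"array","items":{"type":"object","properties":{"ax":{"type":"number"},"ay":{"type":"number"},"az":{"type":"number"},"x":{"type":"number"},"y":{"type":"number"},"z":{"type":"number"},"gripper":{"type":"number"}}}},"grip_force":{"type":"number"}},"required":["steps"]}

```bash
mkdir -p pics
cat > h.py <<'E'
import numpy as np, cv2
from bench import ctrl
def cal(n):
    c=ctrl.calibration(n); f=192/np.tan(np.radians(c['fov_y']/2)); return f,c['cx'],c['cy'],np.array(c['R']),np.array(c['t'])
def w(n,p):
    f,cx,cy,R,t=cal(n); return R.T@(np.array(p)-t)
def px(n,X):
    f,cx,cy,R,t=cal(n); p=R@np.array(X)+t; return np.array([cx+f*p[0]/p[2],cy+f*p[1]/p[2]])
def ray(n,u,v,z):
    f,cx,cy,R,t=cal(n); d=R.T@np.array([(u-cx)/f,(v-cy)/f,1]); o=-R.T@t; return o+d*(z-o[2])/d[2]
def state():
    o=ctrl.get_obs(); print({k:np.round(o[k],2).tolist() for k in o})
def spot(n,l,k=2):
    for d in ctrl.spot_point(n,l)[:k]: print(n,l,round(d['p'],2),np.round(w(n,d['at']),1))
E
python3 - <<'E'
from h import *
state()
for n in('top','side'):
    im=ctrl.get_image(n); cv2.imwrite(f'pics/{n}0.png',im); print(ctrl.calibration(n))
    for l in ['stand','hub_top','index_tip','valve','gauge_pivot','gauge_mid','probe','spoke','collar','bush']: spot(n,l)
E
```

```text
{'time': 0.0, 'qpos': [-82.71, 17.99, 2.58, 74.69, 0.0, 82.0], 'dq': [-0.08, 0.06, -0.05, -0.04, 0.03, 0.05], 'joint_torque': [-0.0, -48.06, 29.85, 0.02, -0.0, -0.0], 'position': [151.53, -554.22, 255.42], 'orientation': [-179.9, -0.02, 15.28], 'wrist_force': [-0.06, -0.63, -0.31], 'ft_torque': [-0.03, -0.04, 0.0], 'opening': 85.34}
{'fov_y': 42.394569070544144, 'cx': 263.68734323086096, 'cy': 198.3908585875803, 'R': array([[-0.02220239, -0.99973364, -0.00630148],
       [-0.98510523,  0.02295166, -0.17041395],
       [ 0.17051319,  0.00242403, -0.98535241]]), 't': array([   2.85836951,  522.59808733, 1405.41867673])}
top stand 0.63 [580.1 -49.5  -3.7]
top stand 0.52 [419.5 383.8   0.8]
top hub_top 0.67 [581.7 -49.8 130.1]
top index_tip 0.69 [ 541.5 -161.2  131.9]
top index_tip 0.31 [579.2 -48.6  -5.9]
top valve 0.58 [671.4 -58.3  88.5]
top gauge_pivot 0.64 [503.1 118.5 160.9]
top gauge_pivot 0.32 [583.1 -48.4  -2.6]
top gauge_mid 0.67 [556.2 174.6 160.6]
top probe 0.57 [598.4 216.1 132.1]
top spoke 0.88 [522.4 -42.5 123.5]
top collar 0.48 [575.1 -49.4 133.6]
top bush 0.57 [439.5 -31.3  12.7]
{'fov_y': 46.781156019695146, 'cx': 254.96405759502935, 'cy': 189.82249852723928, 'R': array([[-0.99873802, -0.04939637, -0.00907513],
       [-0.02604911,  0.66397744, -0.74729874],
       [ 0.04293953, -0.74611927, -0.66442624]]), 't': array([ 519.30514899,  136.36129441, 1364.14902928])}
side stand 0.69 [582.9 -50.2   1.4]
side stand 0.41 [579.8 -51.8 130.7]
side hub_top 0.79 [578.2 -52.4 130.2]
side index_tip 0.5 [ 543.3 -169.2  137. ]
side index_tip 0.35 [577.5 -50.3 127.9]
side valve 0.64 [668.9 -64.1  89.4]
side valve 0.4 [578.5 -52.1 132.4]
side gauge_pivot 0.92 [498.8 114.6 159.8]
side gauge_mid 0.61 [560.  176.2 159.1]
side probe 0.66 [598.2 212.9 132.3]
side spoke 0.64 [519.1 -41.3 119.8]
side spoke 0.35 [581.4 -50.6 131.3]
side collar 0.64 [576.4 -54.3 127.5]
side bush 0.52 [438.5 -36.9  13.1]
```

View pics/top0.png

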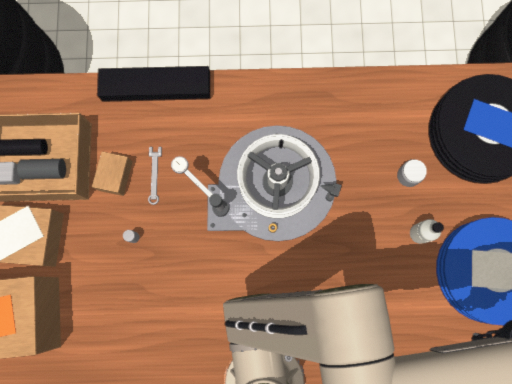

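View pics/side0.png

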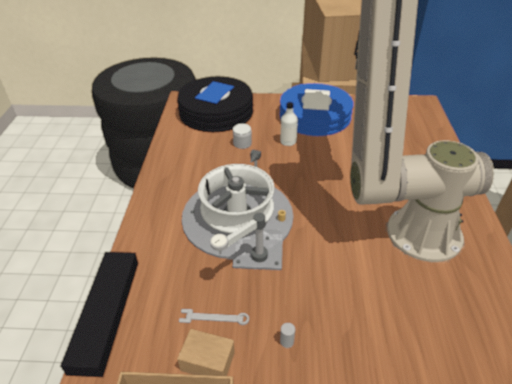

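Run:
```python
from h import *
im=cv2.imread('pics/top0.png')
for nm,X in dict(hub=(580,-50,129),tip=(542.5,-165,132),valvetop=(670,-61,145),piv=(501,116.5,157),mid=(558,175,157),probe=(598,214.5,131),bush=(439,-34,12)).items(): print(nm,px('top',X).round(1),px('side',X).round(1))
c=im[115:245,200:350]; cv2.imwrite('pics/topz0.png',cv2.resize(c,None,fx=4.6,fy=4.6,interpolation=cv2.INTER_CUBIC))
im=cv2.imread('pics/side0.png')
c=im[135:275,175:325]; cv2.imwrite('pics/sidez0.png',cv2.resize(c,None,fx=4.2,fy=4.2,interpolation=cv2.INTER_CUBIC))
```

```text
hub [277.8 172.5] [235.5 187.1]
tip [319.8 184.6] [250.1 163. ]
valvetop [281.  139.6] [206.  179.9]
piv [217.1 200.2] [259.3 220.8]
mid [195.5 180.1] [236.5 236.3]
probe [182.7 168.3] [220.1 254. ]
bush [272.8 227.8] [281.1 219.4]
```

View pics/topz0.png

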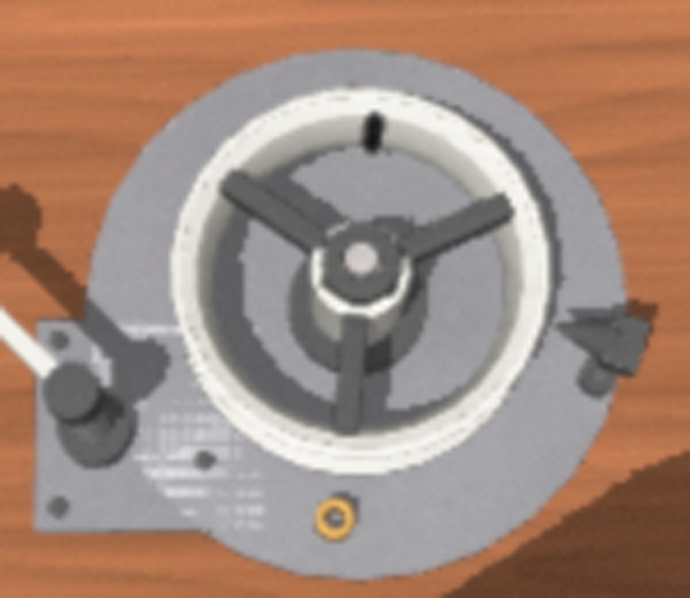

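View pics/sidez0.png

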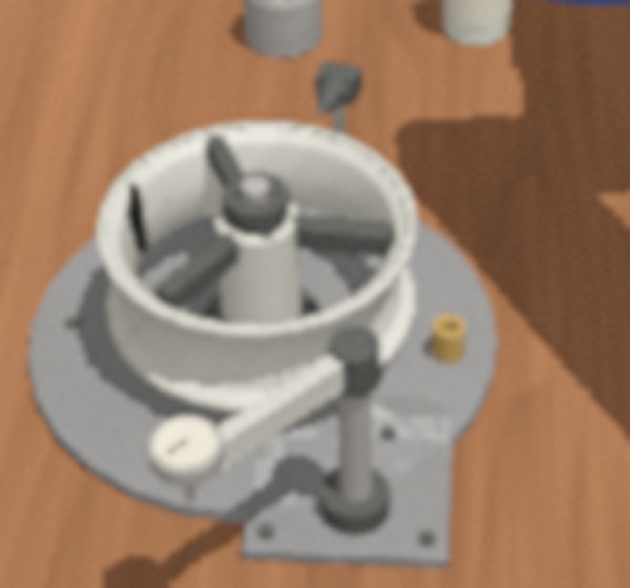

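Run:
```python
from h import *
z=lambda a,b:(a/4.6+200-.4,b/4.6+115-.4)
for nm,u,v,h in [('spindle',362,258,159),('rimc',362,280.5,122),('tip',558,325,132),('valvetop',376,117,145),('valvebot',371,148,100),('spokeOuter',348,428,129),('pivtop',73,385,174)]: print(nm,ray('top',*z(u,v),h).round(1))
z=lambda a,b:(a/4.2+175-.4,b/4.2+135-.4)
for nm,u,v,h in [('spindle',257,187,159),('tip',322,110,132),('valvetop',136,190,145)]: print(nm,ray('side',*z(u,v),h).round(1))
```

```text
spindle [578.3 -50.8 159. ]
rimc [572.9 -51.4 122. ]
tip [ 540.6 -168.   132. ]
valvetop [668.7 -62.  145. ]
valvebot [662.1 -60.  100. ]
spokeOuter [481.4 -40.4 129. ]
pivtop [503.4 119.2 174. ]
spindle [578.2 -51.7 159. ]
tip [ 539.4 -176.6  132. ]
valvetop [667.  -61.5 145. ]
```

>>> jog_arm([
  {"az": 0.133,"gripper": 1},
  {"az": 0.133,"gripper": 1},
  {"x": 2.6,"y": -3.3,"gripper": 1},
  {"x": 2.6,"y": -3.3,"gripper": 1},
  {"x": 2.6,"y": -3.3,"gripper": 1},
  {"x": 2.6,"y": -3.3,"gripper": 1},
  {"x": 2.6,"y": -3.3,"gripper": 1},
  {"x": 2.6,"y": -3.3,"gripper": 1},
])

```text
invalid input
```

>>> jog_arm([
  {"x": 2.6,"y": -3.3},
  {"x": 2.6,"y": -3.3},
  {"x": 2.6,"y": -3.3},
  {"x": 2.6,"y": -3.3},
  {"x": 2.6,"y": -3.3},
  {"x": 2.6,"y": -3.3},
  {"x": 2.6,"y": -3.3},
  {},
])

```text
invalid input
```

>>> jog_arm([
  {"ax": 0.0,"ay": 0.0,"az": 0.133,"x": 0.0,"y": 0.0,"z": 0.0,"gripper": 1.0},
  {"ax": 0.0,"ay": 0.0,"az": 0.133,"x": 0.0,"y": 0.0,"z": 0.0,"gripper": 1.0},
])

```text
time: 1.3
position: [151.6, -554.7, 256.3]
orientation: [180.0, -0.0, -0.3]
wrist_force: [0.4, 0.1, -0.1]
opening: 59.2
```

>>> jog_arm([
  {"ax": 0,"ay": 0,"az": 0,"x": 2.6,"y": -3.3,"z": 0,"gripper": 1},
  {"ax": 0,"ay": 0,"az": 0,"x": 2.6,"y": -3.3,"z": 0,"gripper": 1},
  {"ax": 0,"ay": 0,"az": 0,"x": 2.6,"y": -3.3,"z": 0,"gripper": 1},
  {"ax": 0,"ay": 0,"az": 0,"x": 2.6,"y": -3.3,"z": 0,"gripper": 1},
  {"ax": 0,"ay": 0,"az": 0,"x": 2.6,"y": -3.3,"z": 0,"gripper": 1},
  {"ax": 0,"ay": 0,"az": 0,"x": 2.6,"y": -3.3,"z": 0,"gripper": 1},
  {"ax": 0,"ay": 0,"az": 0,"x": 2.6,"y": -3.3,"z": 0,"gripper": 1},
  {"ax": 0,"ay": 0,"az": 0,"x": 2.6,"y": -3.3,"z": 0,"gripper": 1},
])

```text
time: 2.1
position: [360.2, -289.1, 256.6]
orientation: [180.0, -0.0, 0.0]
wrist_force: [0.3, -1.0, 0.6]
opening: 0.0
```

>>> jog_arm([
  {"ax": 0,"ay": 0,"az": 0,"x": 2.6,"y": -3.3,"z": 0,"gripper": 1},
  {"ax": 0,"ay": 0,"az": 0,"x": 2.6,"y": -3.3,"z": 0,"gripper": 1},
  {"ax": 0,"ay": 0,"az": 0,"x": 2.6,"y": -3.3,"z": 0,"gripper": 1},
  {"ax": 0,"ay": 0,"az": 0,"x": 2.6,"y": -3.3,"z": 0,"gripper": 1},
  {"ax": 0,"ay": 0,"az": 0,"x": 2.6,"y": -3.3,"z": 0,"gripper": 1},
  {"ax": 0,"ay": 0,"az": 0,"x": 2.6,"y": -3.3,"z": 0,"gripper": 1},
  {"ax": 0,"ay": 0,"az": 0,"x": 0,"y": 0,"z": 0,"gripper": 1},
])

```text
time: 2.8
position: [517.5, -88.9, 256.1]
orientation: [-180.0, -0.1, 0.4]
wrist_force: [0.3, -0.0, 0.3]
opening: 0.1
```

>>> jog_arm([
  {"ax": 0,"ay": 0,"az": 0,"x": 0.3,"y": -0.2,"z": 3,"gripper": 1},
  {"ax": 0,"ay": 0,"az": 0,"x": 0,"y": 0,"z": 3,"gripper": 1},
  {"ax": 0,"ay": 0,"az": 0,"x": 0,"y": 0,"z": 2,"gripper": 1},
  {"ax": 0,"ay": 0,"az": 0,"x": 0,"y": 0,"z": 1,"gripper": 1},
  {"ax": 0,"ay": 0,"az": 0,"x": 0,"y": 0,"z": 1,"gripper": 1},
  {"ax": 0,"ay": 0,"az": 0,"x": 0,"y": 0,"z": 1,"gripper": 1},
  {"ax": 0,"ay": 0,"az": 0,"x": 0,"y": 0,"z": 0.6,"gripper": 1},
  {"ax": 0,"ay": 0,"az": 0,"x": 0,"y": 0,"z": 0,"gripper": 1},
])

```text
time: 3.6
position: [517.9, -90.5, 139.8]
orientation: [-180.0, 0.0, 0.0]
wrist_force: [-0.5, 0.8, 0.2]
opening: -0.0
```

Run:
```python
from h import *
state()
for n in('side','top'):
    im=ctrl.get_image(n)
    u,v=px(n,(578.5,-51,140)).astype(int); c=im[max(0,v-65):v+65,u-80:u+80]; cv2.imwrite(f'pics/{n}1.png',cv2.resize(c,None,fx=4.5,fy=4.5,interpolation=cv2.INTER_CUBIC))
```

```text
{'time': 3.6, 'qpos': [-18.66, 16.32, -16.51, 57.21, -0.01, 161.31], 'dq': [0.13, -0.49, 1.09, 1.02, -0.06, 0.07], 'joint_torque': [-0.07, -43.66, 27.27, -0.26, -0.0, -0.0], 'position': [517.94, -90.46, 139.82], 'orientation': [-179.99, 0.04, 0.04], 'wrist_force': [-0.46, 0.76, 0.24], 'ft_torque': [0.03, -0.01, -0.05], 'opening': -0.04}
```

View pics/side1.png

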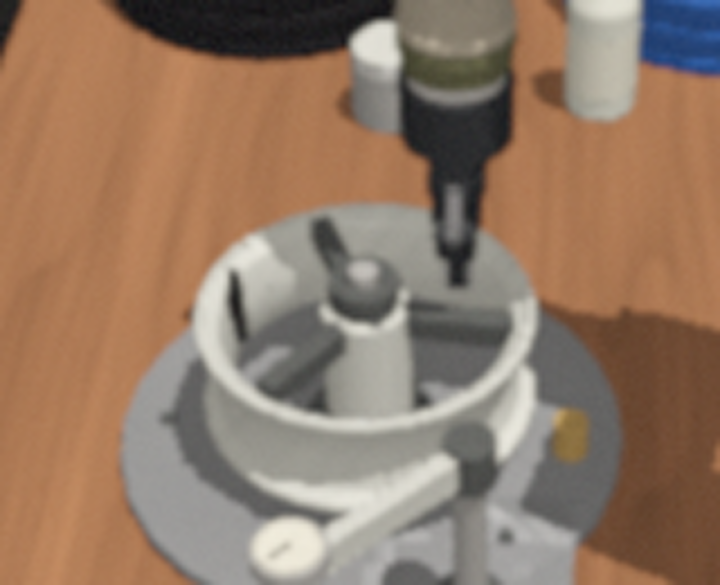

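View pics/top1.png

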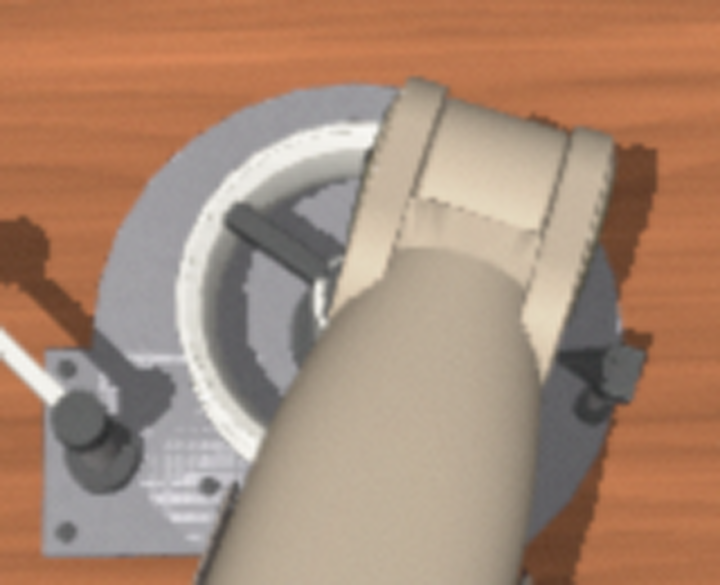

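>>> jog_arm([
  {"ax": 0,"ay": 0,"az": 0,"x": 0.5,"y": -0.7,"z": 0,"gripper": 1},
  {"ax": 0,"ay": 0,"az": -0.14,"x": 0,"y": 0,"z": 0,"gripper": 1},
  {"ax": 0,"ay": 0,"az": -0.14,"x": 0,"y": 0,"z": 0,"gripper": 1},
  {"ax": 0,"ay": 0,"az": -0.14,"x": 0,"y": 0,"z": 0,"gripper": 1},
  {"ax": 0,"ay": 0,"az": -0.14,"x": 0,"y": 0,"z": 0,"gripper": 1},
  {"ax": 0,"ay": 0,"az": -0.14,"x": 0,"y": 0,"z": 0,"gripper": 1},
  {"ax": 0,"ay": 0,"az": -0.14,"x": 0,"y": 0,"z": 0,"gripper": 1},
  {"ax": 0,"ay": 0,"az": -0.14,"x": 0,"y": 0,"z": 0,"gripper": 1},
])

```text
time: 4.5
position: [524.0, -83.0, 140.9]
orientation: [179.9, -0.0, 56.6]
wrist_force: [-0.1, 0.2, -0.3]
opening: 0.2
```

>>> jog_arm([
  {"ax": 0,"ay": 0,"az": -0.14,"x": 0,"y": 0,"z": 0,"gripper": 1},
  {"ax": 0,"ay": 0,"az": -0.14,"x": 0,"y": 0,"z": 0,"gripper": 1},
  {"ax": 0,"ay": 0,"az": -0.14,"x": 0,"y": 0,"z": 0,"gripper": 1},
  {"ax": 0,"ay": 0,"az": -0.14,"x": 0,"y": 0,"z": 0,"gripper": 1},
  {"ax": 0,"ay": 0,"az": -0.03,"x": 0,"y": 0,"z": 0,"gripper": 1},
  {"ax": 0,"ay": 0,"az": 0,"x": 0,"y": 0,"z": 0,"gripper": 1},
])

```text
time: 5.1
position: [523.7, -83.1, 140.7]
orientation: [180.0, 0.0, 89.9]
wrist_force: [-0.4, 0.1, -0.6]
opening: -0.2
```

```bash
cat > arc.py <<'E'
import numpy as np,sys
# from current pos, arc around axis
def arc(p,a1,r,n,c=(578.5,-51)):
    c=np.array(c);p=np.array(p,float);d=p-c
    a0=np.degrees(np.arctan2(d[1],d[0]))%360
    r0=np.hypot(*d)
    q=p.copy()
    for i in range(1,n+1):
        a=np.radians(a0+(a1-a0)*i/n); rr=r0+(r-r0)*i/n
        t=c+rr*np.array([np.cos(a),np.sin(a)]); s=np.round((t-q)/10,2); q=q+s*10
        print(f'x {s[1]:.2f} y {s[0]:.2f}   ang {np.degrees(a):.0f} pos',q.round(1))
if __name__=='__main__': arc(eval(sys.argv[1]),*eval(sys.argv[2]))
E
python3 arc.py "(523.7,-83.1)" "(112,66,16)"
```

```text
x 0.60 y -0.33   ang 204 pos [520.4 -77.1]
x 0.63 y -0.26   ang 198 pos [517.8 -70.8]
x 0.66 y -0.19   ang 192 pos [515.9 -64.2]
x 0.68 y -0.12   ang 186 pos [514.7 -57.4]
x 0.68 y -0.05   ang 180 pos [514.2 -50.6]
x 0.69 y 0.03   ang 173 pos [514.5 -43.7]
x 0.69 y 0.10   ang 167 pos [515.5 -36.8]
x 0.67 y 0.17   ang 161 pos [517.2 -30.1]
x 0.65 y 0.25   ang 155 pos [519.7 -23.6]
x 0.62 y 0.31   ang 149 pos [522.8 -17.4]
x 0.59 y 0.38   ang 143 pos [526.6 -11.5]
x 0.54 y 0.44   ang 137 pos [531.   -6.1]
x 0.50 y 0.50   ang 130 pos [536.   -1.1]
x 0.44 y 0.55   ang 124 pos [541.5   3.3]
x 0.38 y 0.59   ang 118 pos [547.4   7.1]
x 0.31 y 0.64   ang 112 pos [553.8  10.2]
```

>>> jog_arm([
  {"ax": 0,"ay": 0,"az": 0,"x": 0.6,"y": -0.3,"z": 0,"gripper": 1},
  {"ax": 0,"ay": 0,"az": 0,"x": 0.6,"y": -0.3,"z": 0,"gripper": 1},
  {"ax": 0,"ay": 0,"az": 0,"x": 0.6,"y": -0.2,"z": 0,"gripper": 1},
  {"ax": 0,"ay": 0,"az": 0,"x": 0.6,"y": -0.1,"z": 0,"gripper": 1},
  {"ax": 0,"ay": 0,"az": 0,"x": 0.6,"y": -0.1,"z": 0,"gripper": 1},
  {"ax": 0,"ay": 0,"az": 0,"x": 0.6,"y": 0,"z": 0,"gripper": 1},
])

```text
time: 5.7
position: [513.4, -47.2, 140.6]
orientation: [180.0, 0.0, 90.0]
wrist_force: [1.0, -2.4, 0.4]
opening: 0.1
```

>>> jog_arm([
  {"ax": 0,"ay": 0,"az": 0,"x": 0.7,"y": 0.1,"z": 0,"gripper": 1},
  {"ax": 0,"ay": 0,"az": 0,"x": 0.7,"y": 0.1,"z": 0,"gripper": 1},
  {"ax": 0,"ay": 0,"az": 0,"x": 0.7,"y": 0.2,"z": 0,"gripper": 1},
  {"ax": 0,"ay": 0,"az": 0,"x": 0.65,"y": 0.3,"z": 0,"gripper": 1},
  {"ax": 0,"ay": 0,"az": 0,"x": 0.6,"y": 0.35,"z": 0,"gripper": 1},
  {"ax": 0,"ay": 0,"az": 0,"x": 0.6,"y": 0.4,"z": 0,"gripper": 1},
])

```text
time: 6.3
position: [527.5, -7.2, 140.0]
orientation: [-179.9, -0.0, 90.0]
wrist_force: [-0.9, -2.3, 0.3]
opening: -0.0
```

>>> jog_arm([
  {"ax": 0,"ay": 0,"az": 0,"x": 0.5,"y": 0.5,"z": 0,"gripper": 1},
  {"ax": 0,"ay": 0,"az": 0,"x": 0.4,"y": 0.5,"z": 0,"gripper": 1},
  {"ax": 0,"ay": 0,"az": 0,"x": 0.35,"y": 0.5,"z": 0,"gripper": 1},
  {"ax": 0,"ay": 0,"az": 0,"x": 0.3,"y": 0.5,"z": 0,"gripper": 1},
  {"ax": 0,"ay": 0,"az": 0,"x": 0.2,"y": 0.4,"z": 0,"gripper": 1},
  {"ax": 0,"ay": 0,"az": 0,"x": 0,"y": 0,"z": 0,"gripper": 1},
])

```text
time: 6.9
position: [552.7, 10.1, 140.3]
orientation: [179.9, -0.0, 90.0]
wrist_force: [-1.0, 0.4, -0.0]
opening: 0.3
```

Run:
```python
from h import *
for n in('side','top'):
    im=ctrl.get_image(n)
    u,v=px(n,(578.5,-51,140)).astype(int); c=im[max(0,v-65):v+65,u-80:u+80]; cv2.imwrite(f'pics/{n}2.png',cv2.resize(c,None,fx=4.5,fy=4.5,interpolation=cv2.INTER_CUBIC))
    for l in ['valve','spoke','collar']: spot(n,l)
```

```text
side spoke 0.9 [581.6  12.5 119.6]
top valve 0.37 [ 587.  -138.4   89.2]
top valve 0.32 [556.7 175.4 161.4]
top collar 0.53 [577.1 -53.  132.1]
```

View pics/side2.png

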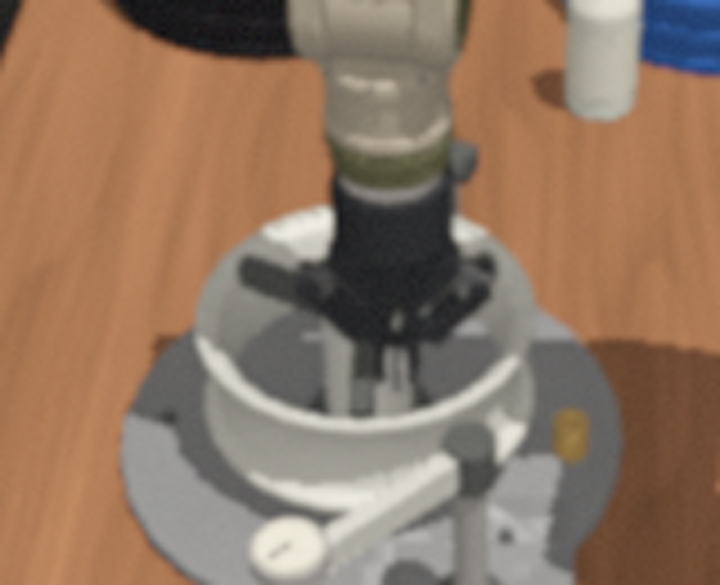

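View pics/top2.png

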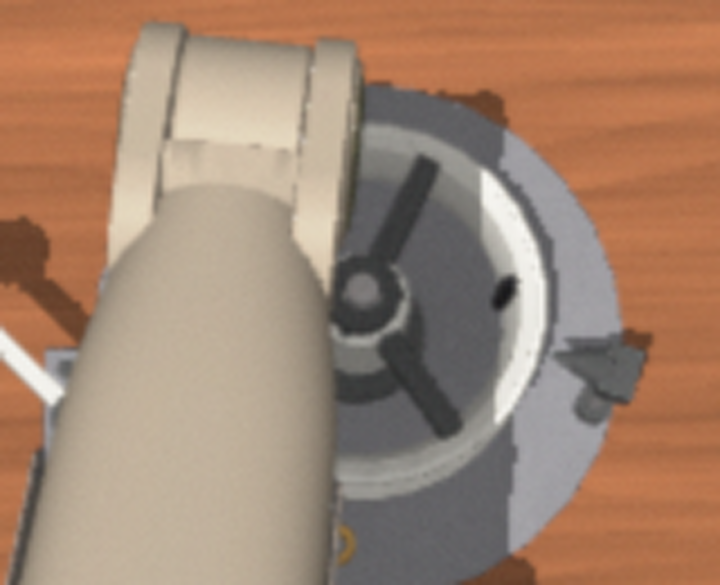

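```bash
cat >> h.py <<'E'
C=np.array([578.5,-51])
def zoom(n,a,b,z,s=4.5):
    u,v=px(n,(578.5,-51,140)).astype(int)
    X=ray(n,u-80+a/s-.4,v-65+b/s-.4,z); d=X[:2]-C; print(n,X.round(1),'r',np.hypot(*d).round(1),'bear',np.degrees(np.arctan2(d[1],d[0])).round(2)); return X
E
python3 - <<'E'
from h import *
zoom('top',363,288,159);zoom('top',512,280,145);zoom('top',501,302,95);zoom('top',557,356,132)
E
python3 arc.py "(552.7,10.1)" "(93,66,8)"
```

```text
top [578.6 -50.7 159. ] r 0.3 bear 74.99
top [ 584.7 -142.3  145. ] r 91.5 bear -86.13
top [ 582.2 -139.6   95. ] r 88.7 bear -87.61
top [ 539.3 -169.3  132. ] r 124.6 bear -108.35
x 0.10 y 0.27   ang 110 pos [555.4  11.1]
x 0.09 y 0.27   ang 108 pos [558.1  12. ]
x 0.08 y 0.28   ang 105 pos [560.9  12.8]
x 0.07 y 0.28   ang 103 pos [563.7  13.5]
x 0.05 y 0.28   ang 100 pos [566.5  14. ]
x 0.04 y 0.28   ang 98 pos [569.3  14.4]
x 0.03 y 0.29   ang 95 pos [572.2  14.7]
x 0.02 y 0.28   ang 93 pos [575.   14.9]
```

>>> jog_arm([
  {"ax": 0,"ay": 0,"az": 0,"x": 0.1,"y": 0.3,"z": 0,"gripper": 1},
  {"ax": 0,"ay": 0,"az": 0,"x": 0.1,"y": 0.3,"z": 0,"gripper": 1},
  {"ax": 0,"ay": 0,"az": 0,"x": 0.1,"y": 0.3,"z": 0,"gripper": 1},
  {"ax": 0,"ay": 0,"az": 0,"x": 0.1,"y": 0.3,"z": 0,"gripper": 1},
  {"ax": 0,"ay": 0,"az": 0,"x": 0,"y": 0.3,"z": 0,"gripper": 1},
  {"ax": 0,"ay": 0,"az": 0,"x": 0,"y": 0.3,"z": 0,"gripper": 1},
  {"ax": 0,"ay": 0,"az": 0,"x": 0,"y": 0,"z": 0,"gripper": 1},
])

```text
time: 8.0
position: [570.7, 13.8, 140.3]
orientation: [179.9, -0.0, 90.0]
wrist_force: [-0.2, 0.6, 0.3]
opening: 0.1
```

Run:
```python
from h import *
for n in('top',):
    im=ctrl.get_image(n)
    u,v=px(n,(578.5,-51,140)).astype(int); c=im[max(0,v-65):v+65,u-80:u+80]; cv2.imwrite(f'pics/{n}3.png',cv2.resize(c,None,fx=4.5,fy=4.5,interpolation=cv2.INTER_CUBIC))
    for l in ['valve','index_tip']: spot(n,l)
```

```text
top valve 0.39 [ 559.  -135.    90.3]
top index_tip 0.65 [ 539.3 -163.3  129.9]
```

View pics/top3.png

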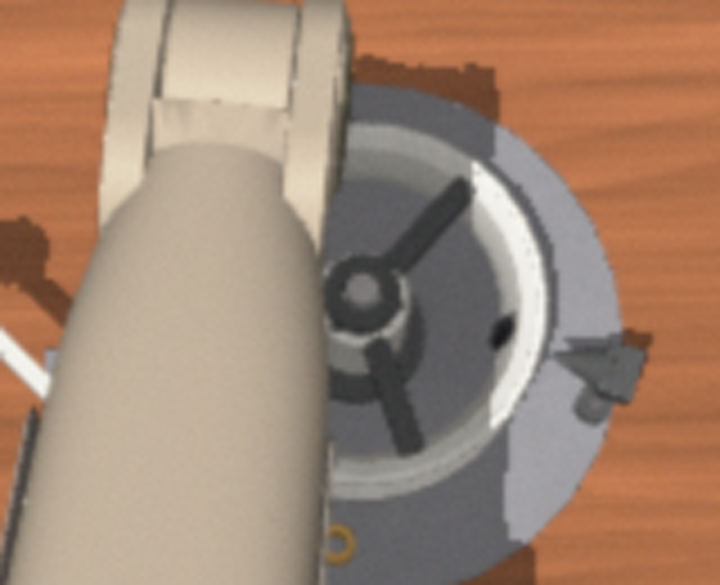

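Run:
```python
from h import *
zoom('top',507,324,145);zoom('top',495,346,95);zoom('top',555,355,132)
zoom('top',381,345,129);zoom('top',410,447,129);zoom('top',463,184,129)
```

```text
top [ 557.3 -138.2  145. ] r 89.7 bear -103.69
top [ 553.9 -134.8   95. ] r 87.3 bear -106.37
top [ 539.9 -168.1  132. ] r 123.3 bear -108.24
top [549.3 -61.6 129. ] r 31.1 bear -159.97
top [485.3 -77.5 129. ] r 96.9 bear -164.1
top [ 650.5 -115.7  129. ] r 96.7 bear -41.95
```

>>> jog_arm([
  {"ax": 0,"ay": 0,"az": 0,"x": 0,"y": 0.2,"z": 0,"gripper": 1},
  {"ax": 0,"ay": 0,"az": 0,"x": 0,"y": 0.2,"z": 0,"gripper": 1},
  {"ax": 0,"ay": 0,"az": 0,"x": 0,"y": 0.1,"z": 0,"gripper": 1},
  {"ax": 0,"ay": 0,"az": 0,"x": 0,"y": 0,"z": 0,"gripper": 1},
])

```text
time: 8.55
position: [575.0, 13.5, 140.3]
orientation: [180.0, 0.0, 90.0]
wrist_force: [-1.6, -0.4, 0.5]
opening: 0.3
```

Run:
```python
from h import *
for n in('top',):
    im=ctrl.get_image(n)
    u,v=px(n,(578.5,-51,140)).astype(int); c=im[max(0,v-65):v+65,u-80:u+80]; cv2.imwrite(f'pics/{n}4.png',cv2.resize(c,None,fx=4.5,fy=4.5,interpolation=cv2.INTER_CUBIC))
    for l in ['valve','index_tip']: spot(n,l)
```

```text
top valve 0.51 [ 555.4 -135.9   87.5]
top index_tip 0.77 [ 541.2 -165.1  134. ]
```

View pics/top4.png

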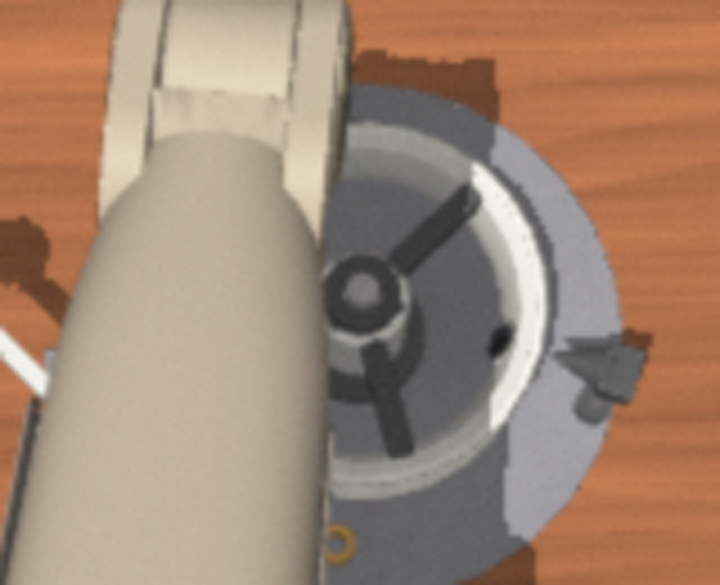

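Run:
```python
from h import *
zoom('top',506,332,145);zoom('top',494,354,95);zoom('top',555,355,132)
zoom('top',401,450,129);zoom('top',471,192,129)
```

```text
top [ 552.3 -137.4  145. ] r 90.2 bear -106.87
top [ 548.8 -134.    95. ] r 88.1 bear -109.73
top [ 539.9 -168.1  132. ] r 123.3 bear -108.24
top [483.6 -72.  129. ] r 97.2 bear -167.53
top [ 645.2 -120.5  129. ] r 96.3 bear -46.17
```

>>> jog_arm([
  {"ax": 0,"ay": 0,"az": 0,"x": 0,"y": 0.15,"z": 0,"gripper": 1},
  {"ax": 0,"ay": 0,"az": 0,"x": 0,"y": 0,"z": 0,"gripper": 1},
  {"ax": 0,"ay": 0,"az": 0,"x": 0,"y": -0.4,"z": 0,"gripper": 1},
  {"ax": 0,"ay": 0,"az": 0,"x": 0,"y": -0.6,"z": 0,"gripper": 1},
  {"ax": 0,"ay": 0,"az": 0,"x": 0,"y": 0,"z": -2,"gripper": 1},
  {"ax": 0,"ay": 0,"az": 0,"x": 0,"y": 0,"z": -4,"gripper": 1},
  {"ax": 0,"ay": 0,"az": 0,"x": 0,"y": 0,"z": -4,"gripper": 1},
  {"ax": 0,"ay": 0,"az": 0,"x": 0,"y": 0,"z": -2,"gripper": 1},
])

```text
time: 9.5
position: [567.1, 13.6, 264.2]
orientation: [179.7, 0.0, 90.0]
wrist_force: [0.7, -0.1, 0.6]
opening: -0.0
```

>>> jog_arm([
  {"ax": 0,"ay": 0,"az": 0,"x": 4,"y": -0.5,"z": 0,"gripper": 1},
  {"ax": 0,"ay": 0,"az": 0,"x": 4,"y": -0.5,"z": 0,"gripper": 1},
  {"ax": 0,"ay": 0,"az": 0,"x": 4,"y": -1,"z": 0,"gripper": 1},
  {"ax": 0,"ay": 0,"az": 0,"x": 4,"y": -1,"z": 0,"gripper": 1},
  {"ax": 0,"ay": 0,"az": 0,"x": 3,"y": -0.5,"z": 0,"gripper": 1},
  {"ax": 0,"ay": 0,"az": 0,"x": 0,"y": 0,"z": 0,"gripper": 1},
])

```text
time: 10.1
position: [529.9, 206.9, 260.4]
orientation: [180.0, -0.1, 90.3]
wrist_force: [-0.8, -0.2, -0.1]
opening: -0.1
```

Run:
```python
from h import *
state()
for n in('side','top'):
    im=ctrl.get_image(n)
    u,v=px(n,(578.5,-51,140)).astype(int); c=im[max(0,v-65):v+65,u-80:u+80]; cv2.imwrite(f'pics/{n}5.png',cv2.resize(c,None,fx=4.5,fy=4.5,interpolation=cv2.INTER_CUBIC))
    for l in ['valve','index_tip','spoke','gauge_mid','gauge_pivot','probe','collar','hub_top']: spot(n,l,1)
```

```text
{'time': 10.1, 'qpos': [13.22, 17.17, 2.14, 74.94, 0.06, 102.93], 'dq': [-3.3, -0.07, -0.28, -0.05, -1.93, -2.44], 'joint_torque': [1.19, -47.2, 30.06, -0.02, 0.23, 0.32], 'position': [529.94, 206.93, 260.42], 'orientation': [179.98, -0.07, 90.29], 'wrist_force': [-0.79, -0.21, -0.05], 'ft_torque': [-0.02, 0.01, 0.04], 'opening': -0.1}
side spoke 0.58 [604.    9.1 118.4]
side gauge_mid 0.83 [558.9 179.1 156.1]
side gauge_pivot 0.91 [500.8 116.9 160.8]
side probe 0.92 [599.1 209.6 134. ]
side hub_top 0.85 [578.  -51.2 130.6]
top valve 0.47 [ 549.7 -136.1   86.3]
top index_tip 0.77 [ 538.9 -162.1  130.8]
top gauge_mid 0.63 [558.8 176.4 159. ]
top gauge_pivot 0.79 [502.6 115.  162.2]
top probe 0.66 [592.1 213.4 129.8]
top collar 0.65 [579.8 -51.8 131.2]
top hub_top 0.8 [577.6 -48.5 129.8]
```

View pics/side5.png

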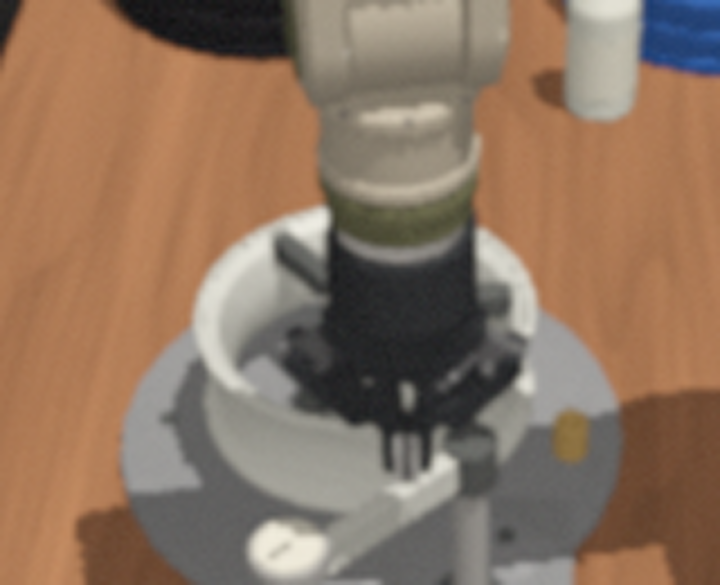

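View pics/top5.png

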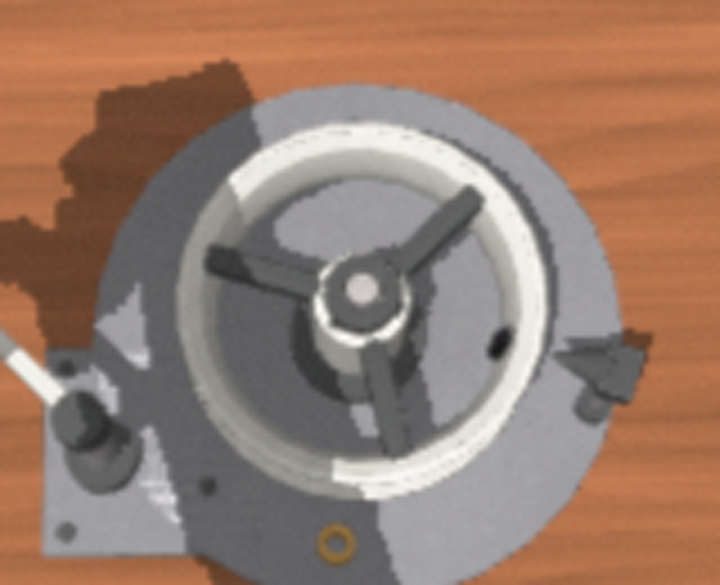

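Run:
```python
from h import *
zoom('top',363,288,159);zoom('top',504,334,145);zoom('top',492,356,95);zoom('top',555,355,132);zoom('top',645,355,132)
for a in [(394,448),(476,197),(212,256)]:zoom('top',*a,129)
```

```text
top [578.6 -50.7 159. ] r 0.3 bear 74.99
top [ 551.1 -136.1  145. ] r 89.4 bear -107.85
top [ 547.5 -132.6   95. ] r 87.3 bear -110.79
top [ 539.9 -168.1  132. ] r 123.3 bear -108.24
top [ 538.6 -223.2  132. ] r 176.8 bear -103.04
top [484.9 -67.7 129. ] r 95.0 bear -169.85
top [ 641.9 -123.5  129. ] r 96.3 bear -48.82
top [608.1  41.5 129. ] r 97.1 bear 72.28
```

>>> jog_arm([
  {"ax": 0,"ay": 0,"az": 0,"x": 0,"y": 0,"z": -0.1,"gripper": 1},
  {"ax": 0,"ay": 0,"az": 0,"x": 0,"y": 0,"z": 2,"gripper": 1},
  {"ax": 0,"ay": 0,"az": 0,"x": 0,"y": 0,"z": 2,"gripper": 1},
  {"ax": 0,"ay": 0,"az": 0,"x": 0,"y": 0,"z": 2,"gripper": 1},
  {"ax": 0,"ay": 0,"az": 0,"x": 0,"y": 0,"z": 1.5,"gripper": 1},
  {"ax": 0,"ay": 0,"az": 0,"x": 0,"y": 0,"z": 1,"gripper": 1},
  {"ax": 0,"ay": 0,"az": 0,"x": 0,"y": 0,"z": 0,"gripper": 1},
])

```text
time: 11.7
position: [530.3, 203.4, 174.9]
orientation: [-179.9, 0.0, 90.0]
wrist_force: [1.0, -0.0, -0.7]
opening: 0.3
```

Run:
```python
from h import *
state()
im=ctrl.get_image('side'); c=im[150:290,175:325]; cv2.imwrite('pics/side6.png',cv2.resize(c,None,fx=4.2,fy=4.2,interpolation=cv2.INTER_CUBIC))
```

```text
{'time': 11.7, 'qpos': [12.89, 19.35, -6.98, 63.82, -0.0, 102.89], 'dq': [0.02, -0.81, 2.1, 1.47, 0.13, -0.05], 'joint_torque': [-0.03, -47.88, 28.43, -0.37, 0.0, -0.0], 'position': [530.33, 203.42, 174.9], 'orientation': [-179.85, 0.04, 90.0], 'wrist_force': [0.98, -0.01, -0.74], 'ft_torque': [0.03, 0.01, 0.05], 'opening': 0.26}
```

View pics/side6.png

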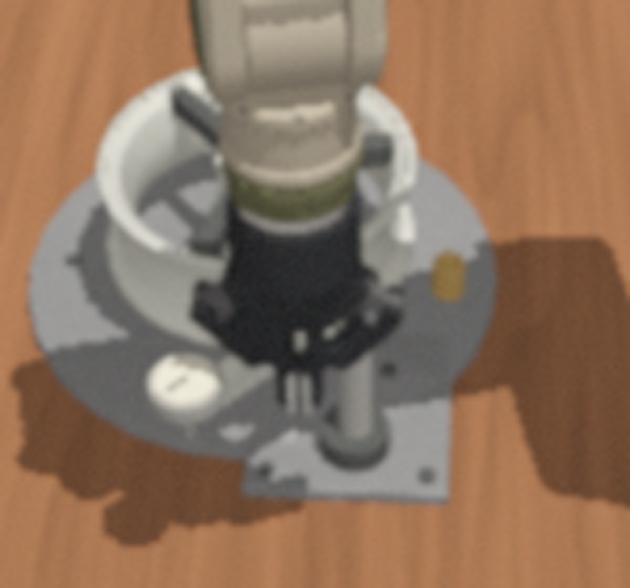

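Run:
```python
from arc import arc
arc((530.3,203.4),-4.,86,24,(501.5,116.5))
```

```text
x -0.19 y 0.47   ang 69 pos [535.  201.5]
x -0.22 y 0.45   ang 65 pos [539.5 199.3]
x -0.24 y 0.44   ang 62 pos [543.9 196.9]
x -0.27 y 0.42   ang 59 pos [548.1 194.2]
x -0.28 y 0.41   ang 56 pos [552.2 191.4]
x -0.31 y 0.39   ang 53 pos [556.1 188.3]
x -0.33 y 0.37   ang 50 pos [559.8 185. ]
x -0.35 y 0.35   ang 46 pos [563.3 181.5]
x -0.37 y 0.33   ang 43 pos [566.6 177.8]
x -0.38 y 0.31   ang 40 pos [569.7 174. ]
x -0.40 y 0.29   ang 37 pos [572.6 170. ]
x -0.41 y 0.26   ang 34 pos [575.2 165.9]
x -0.42 y 0.25   ang 31 pos [577.7 161.7]
x -0.44 y 0.21   ang 28 pos [579.8 157.3]
x -0.44 y 0.19   ang 24 pos [581.7 152.9]
x -0.46 y 0.17   ang 21 pos [583.4 148.3]
x -0.46 y 0.14   ang 18 pos [584.8 143.7]
x -0.47 y 0.11   ang 15 pos [585.9 139. ]
x -0.47 y 0.09   ang 12 pos [586.8 134.3]
x -0.48 y 0.06   ang 9 pos [587.4 129.5]
x -0.48 y 0.04   ang 5 pos [587.8 124.7]
x -0.47 y 0.01   ang 2 pos [587.9 120. ]
x -0.48 y -0.02   ang -1 pos [587.7 115.2]
x -0.47 y -0.04   ang -4 pos [587.3 110.5]
```

>>> jog_arm([
  {"ax": 0,"ay": 0,"az": 0,"x": -0.1,"y": 0.3,"z": -0.2,"gripper": 1},
  {"ax": 0,"ay": 0,"az": 0,"x": -0.2,"y": 0.3,"z": 0,"gripper": 1},
  {"ax": 0,"ay": 0,"az": 0,"x": -0.2,"y": 0.3,"z": 0,"gripper": 1},
  {"ax": 0,"ay": 0,"az": 0,"x": -0.2,"y": 0.3,"z": 0,"gripper": 1},
  {"ax": 0,"ay": 0,"az": 0,"x": -0.2,"y": 0.3,"z": 0,"gripper": 1},
  {"ax": 0,"ay": 0,"az": 0,"x": -0.2,"y": 0.3,"z": 0,"gripper": 1},
  {"ax": 0,"ay": 0,"az": 0,"x": -0.2,"y": 0.3,"z": 0,"gripper": 1},
  {"ax": 0,"ay": 0,"az": 0,"x": -0.2,"y": 0.3,"z": 0,"gripper": 1},
])

```text
time: 12.55
position: [555.1, 188.4, 178.1]
orientation: [-180.0, 0.0, 90.0]
wrist_force: [-1.0, -0.7, -1.3]
opening: 0.1
```

>>> jog_arm([
  {"ax": 0,"ay": 0,"az": 0,"x": -0.35,"y": 0.35,"z": 0,"gripper": 1},
  {"ax": 0,"ay": 0,"az": 0,"x": -0.35,"y": 0.35,"z": 0,"gripper": 1},
  {"ax": 0,"ay": 0,"az": 0,"x": -0.35,"y": 0.3,"z": 0,"gripper": 1},
  {"ax": 0,"ay": 0,"az": 0,"x": -0.4,"y": 0.3,"z": 0,"gripper": 1},
  {"ax": 0,"ay": 0,"az": 0,"x": -0.4,"y": 0.3,"z": 0,"gripper": 1},
  {"ax": 0,"ay": 0,"az": 0,"x": -0.4,"y": 0.2,"z": 0,"gripper": 1},
  {"ax": 0,"ay": 0,"az": 0,"x": -0.4,"y": 0.2,"z": 0,"gripper": 1},
  {"ax": 0,"ay": 0,"az": 0,"x": 0,"y": 0,"z": 0,"gripper": 1},
])

```text
time: 13.35
position: [575.9, 161.4, 178.4]
orientation: [179.9, 0.0, 90.0]
wrist_force: [-0.9, 0.2, 1.5]
opening: 0.1
```

Run:
```python
from h import *
state()
for n in('side','top'):
    im=ctrl.get_image(n); u,v=px(n,(570,60,150)).astype(int);c=im[v-65:v+65,u-80:u+80]; cv2.imwrite(f'pics/{n}7.png',cv2.resize(c,None,fx=4.5,fy=4.5,interpolation=cv2.INTER_CUBIC))
    for l in ['gauge_mid','probe']: spot(n,l,1)
```

```text
{'time': 13.35, 'qpos': [7.98, 22.28, -2.18, 65.5, -0.03, 98.03], 'dq': [0.45, -0.13, 0.03, -0.06, 0.23, 0.43], 'joint_torque': [-0.08, -51.11, 28.79, 0.06, 0.0, -0.05], 'position': [575.88, 161.39, 178.38], 'orientation': [179.95, 0.03, 89.95], 'wrist_force': [-0.89, 0.23, 1.49], 'ft_torque': [0.03, -0.03, 0.01], 'opening': 0.09}
side gauge_mid 0.67 [581.8 145.1 158.5]
side probe 0.97 [630.5 158.3 132.6]
top gauge_mid 0.71 [578.5 142.  162.1]
top probe 0.71 [ 540.9 -165.3  134.3]
```

View pics/side7.png

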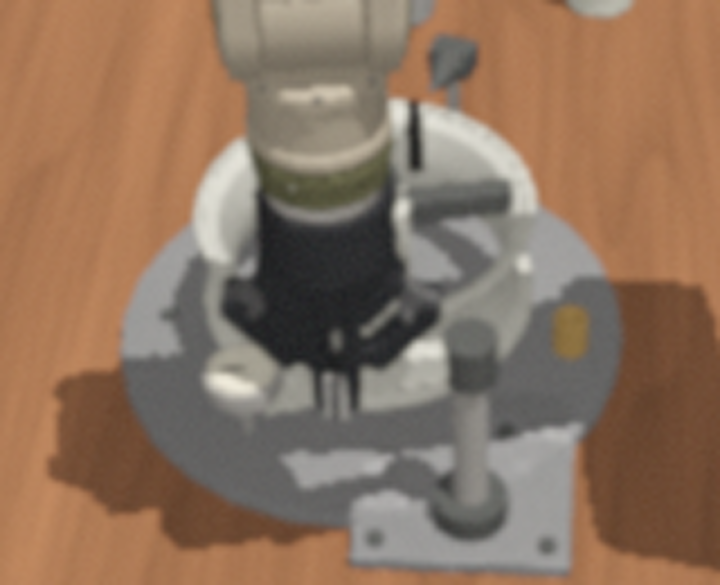

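View pics/top7.png

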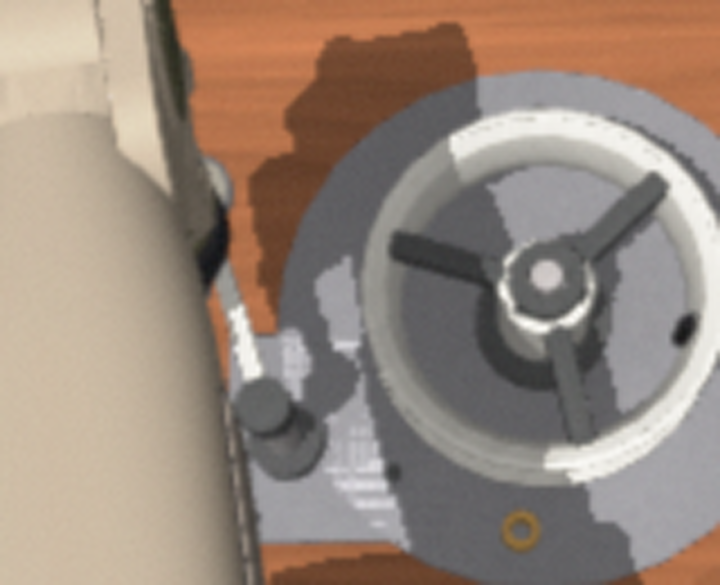

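>>> jog_arm([
  {"ax": 0,"ay": 0,"az": 0,"x": -0.4,"y": 0.2,"z": 0,"gripper": 1},
  {"ax": 0,"ay": 0,"az": 0,"x": -0.45,"y": 0.2,"z": 0,"gripper": 1},
  {"ax": 0,"ay": 0,"az": 0,"x": -0.45,"y": 0.15,"z": 0,"gripper": 1},
  {"ax": 0,"ay": 0,"az": 0,"x": -0.45,"y": 0.15,"z": 0,"gripper": 1},
  {"ax": 0,"ay": 0,"az": 0,"x": -0.45,"y": 0.1,"z": 0,"gripper": 1},
  {"ax": 0,"ay": 0,"az": 0,"x": -0.45,"y": 0.1,"z": 0,"gripper": 1},
  {"ax": 0,"ay": 0,"az": 0,"x": -0.45,"y": 0,"z": 0,"gripper": 1},
  {"ax": 0,"ay": 0,"az": 0,"x": -0.4,"y": 0,"z": 0,"gripper": 1},
])

```text
time: 14.45
position: [584.5, 126.7, 178.3]
orientation: [180.0, -0.0, 90.0]
wrist_force: [0.3, 0.6, -1.0]
opening: 0.1
```

>>> jog_arm([
  {"ax": 0,"ay": 0,"az": 0,"x": -0.3,"y": 0,"z": 0,"gripper": 1},
  {"ax": 0,"ay": 0,"az": 0,"x": -0.3,"y": 0,"z": 0,"gripper": 1},
  {"ax": 0,"ay": 0,"az": 0,"x": -0.3,"y": 0,"z": 0,"gripper": 1},
  {"ax": 0,"ay": 0,"az": 0,"x": -0.3,"y": 0,"z": 0,"gripper": 1},
  {"ax": 0,"ay": 0,"az": 0,"x": -0.2,"y": 0,"z": 0,"gripper": 1},
  {"ax": 0,"ay": 0,"az": 0,"x": -0.2,"y": -0.05,"z": 0,"gripper": 1},
  {"ax": 0,"ay": 0,"az": 0,"x": -0.2,"y": -0.05,"z": 0,"gripper": 1},
  {"ax": 0,"ay": 0,"az": 0,"x": 0,"y": 0,"z": 0,"gripper": 1},
])

```text
time: 15.25
position: [583.3, 108.7, 178.3]
orientation: [180.0, 0.0, 90.0]
wrist_force: [-0.2, -0.8, 0.5]
opening: -0.3
```

Run:
```python
from h import *
state()
for n in('side','top'):
    im=ctrl.get_image(n); u,v=px(n,(570,60,150)).astype(int);c=im[v-65:v+65,u-80:u+80]; cv2.imwrite(f'pics/{n}8.png',cv2.resize(c,None,fx=4.5,fy=4.5,interpolation=cv2.INTER_CUBIC))
    for l in ['gauge_mid','probe']: spot(n,l,1)
```

```text
{'time': 15.25, 'qpos': [2.82, 21.8, -2.9, 65.29, -0.03, 92.84], 'dq': [0.09, 0.16, 0.08, -0.02, -0.05, 0.26], 'joint_torque': [-0.2, -50.72, 28.81, -0.02, -0.06, -0.03], 'position': [583.29, 108.71, 178.34], 'orientation': [179.98, 0.03, 89.98], 'wrist_force': [-0.23, -0.85, 0.49], 'ft_torque': [0.05, 0.0, -0.0], 'opening': -0.27}
side gauge_mid 0.98 [576.9  94.8 158.2]
side probe 0.57 [628.7  69.8 130.6]
top gauge_mid 0.72 [575.8  91.9 162.4]
top probe 0.64 [624.8  72.8 130.2]
```

View pics/side8.png

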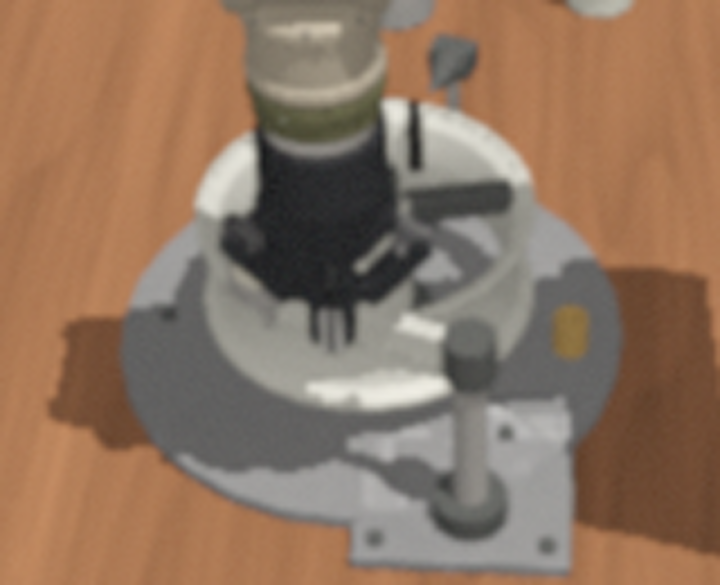

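View pics/top8.png

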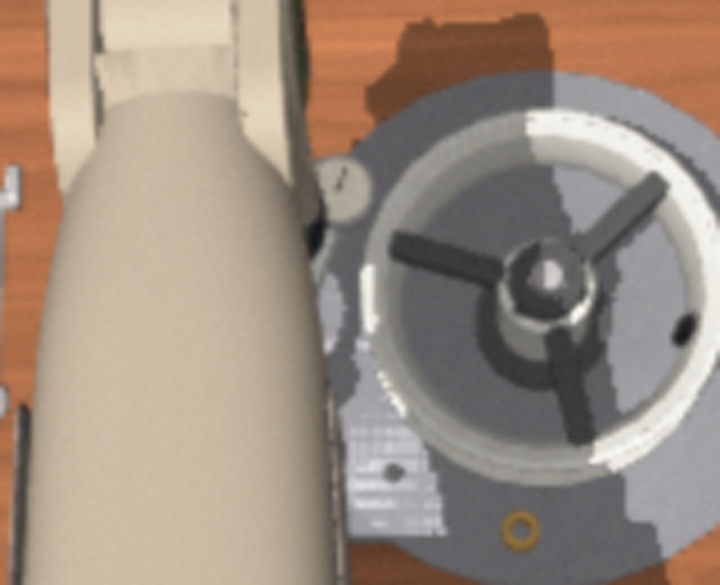

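>>> jog_arm([
  {"ax": 0,"ay": 0,"az": 0,"x": -0.15,"y": -0.03,"z": 0,"gripper": 1},
  {"ax": 0,"ay": 0,"az": 0,"x": -0.15,"y": -0.03,"z": 0,"gripper": 1},
  {"ax": 0,"ay": 0,"az": 0,"x": -0.15,"y": -0.03,"z": 0,"gripper": 1},
  {"ax": 0,"ay": 0,"az": 0,"x": -0.15,"y": -0.03,"z": 0,"gripper": 1},
  {"ax": 0,"ay": 0,"az": 0,"x": -0.1,"y": -0.03,"z": 0,"gripper": 1},
  {"ax": 0,"ay": 0,"az": 0,"x": 0,"y": 0,"z": 0,"gripper": 1},
])

```text
time: 16.15
position: [581.7, 101.8, 178.3]
orientation: [180.0, 0.0, 90.0]
wrist_force: [0.3, 1.2, -0.0]
opening: -0.1
```

>>> jog_arm([
  {"ax": 0,"ay": 0,"az": 0,"x": -0.1,"y": -0.02,"z": 0,"gripper": 1},
  {"ax": 0,"ay": 0,"az": 0,"x": 0,"y": 0,"z": 0,"gripper": 1},
])

```text
time: 16.35
position: [581.5, 100.9, 178.3]
orientation: [180.0, 0.0, 90.0]
wrist_force: [0.4, 1.0, 0.2]
opening: -0.1
```

>>> jog_arm([
  {"ax": 0,"ay": 0,"az": 0,"x": -0.1,"y": -0.02,"z": 0,"gripper": 1},
  {"ax": 0,"ay": 0,"az": 0,"x": 0,"y": 0,"z": 0,"gripper": 1},
])

```text
time: 16.55
position: [581.3, 100.0, 178.3]
orientation: [180.0, 0.0, 90.0]
wrist_force: [-0.1, 0.6, -0.1]
opening: 0.0
```

>>> jog_arm([
  {"ax": 0,"ay": 0,"az": 0,"x": -0.1,"y": -0.02,"z": 0,"gripper": 1},
  {"ax": 0,"ay": 0,"az": 0,"x": 0,"y": 0,"z": 0,"gripper": 1},
])

```text
time: 16.75
position: [581.1, 99.0, 178.3]
orientation: [-180.0, 0.0, 90.0]
wrist_force: [-0.7, 1.2, -0.6]
opening: -0.2
```

>>> jog_arm([
  {"ax": 0,"ay": 0,"az": 0,"x": -0.1,"y": -0.02,"z": 0,"gripper": 1},
  {"ax": 0,"ay": 0,"az": 0,"x": 0,"y": 0,"z": 0,"gripper": 1},
])

```text
time: 16.95
position: [580.9, 98.0, 178.3]
orientation: [180.0, 0.0, 90.0]
wrist_force: [-1.1, 1.3, 0.8]
opening: 0.1
```

Run:
```python
from h import *
state()
for n in('side','top'):
    im=ctrl.get_image(n); u,v=px(n,(570,60,150)).astype(int);c=im[v-65:v+65,u-80:u+80]; cv2.imwrite(f'pics/{n}9.png',cv2.resize(c,None,fx=4.5,fy=4.5,interpolation=cv2.INTER_CUBIC))
    for l in ['gauge_mid','probe']: spot(n,l,1)
```

```text
{'time': 16.95, 'qpos': [1.77, 21.36, -3.56, 65.08, -0.01, 91.78], 'dq': [-0.01, 0.07, -0.02, -0.0, -0.09, 0.05], 'joint_torque': [-0.59, -50.27, 28.85, -0.06, -0.28, -0.02], 'position': [580.92, 97.96, 178.26], 'orientation': [180.0, 0.01, 90.0], 'wrist_force': [-1.11, 1.25, 0.81], 'ft_torque': [0.21, 0.04, -0.03], 'opening': 0.06}
side gauge_mid 0.7 [573.5  80.5 158. ]
side probe 0.98 [619.   50.9 131.8]
top gauge_mid 0.75 [568.8  81.4 158.5]
top probe 0.74 [617.1  54.8 131.4]
```

>>> jog_arm([
  {"ax": 0,"ay": 0,"az": 0,"x": -0.1,"y": -0.02,"z": 0,"gripper": 1},
  {"ax": 0,"ay": 0,"az": 0,"x": 0,"y": 0,"z": 0,"gripper": 1},
])

```text
time: 17.45
position: [580.7, 97.0, 178.2]
orientation: [-180.0, 0.0, 90.0]
wrist_force: [-0.2, 0.9, -0.2]
opening: -0.2
```

```bash
python3 -c "
from h import *
state()"
```

```text
{'time': 17.45, 'qpos': [1.68, 21.32, -3.62, 65.06, -0.0, 91.68], 'dq': [0.08, 0.01, 0.06, 0.12, -0.06, 0.09], 'joint_torque': [-0.64, -50.2, 28.84, -0.06, -0.31, -0.02], 'position': [580.67, 97.05, 178.24], 'orientation': [-179.99, 0.0, 90.0], 'wrist_force': [-0.18, 0.86, -0.18], 'ft_torque': [0.2, 0.04, 0.02], 'opening': -0.2}
```

View pics/top9.png

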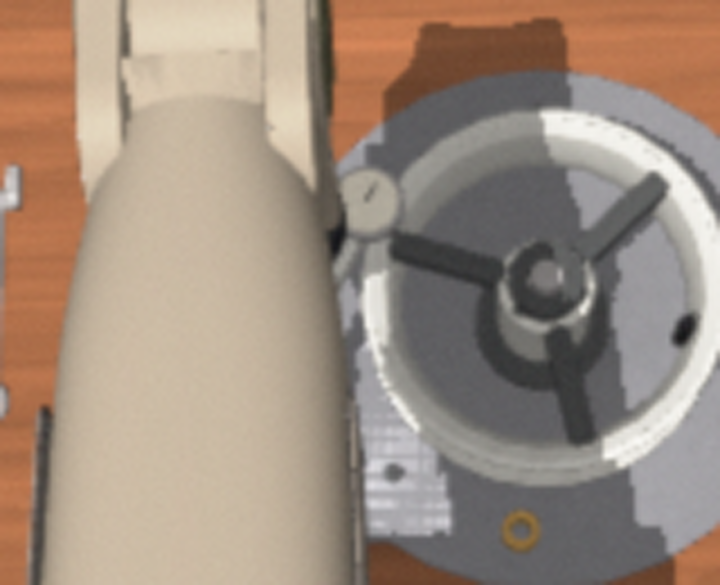

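View pics/side9.png

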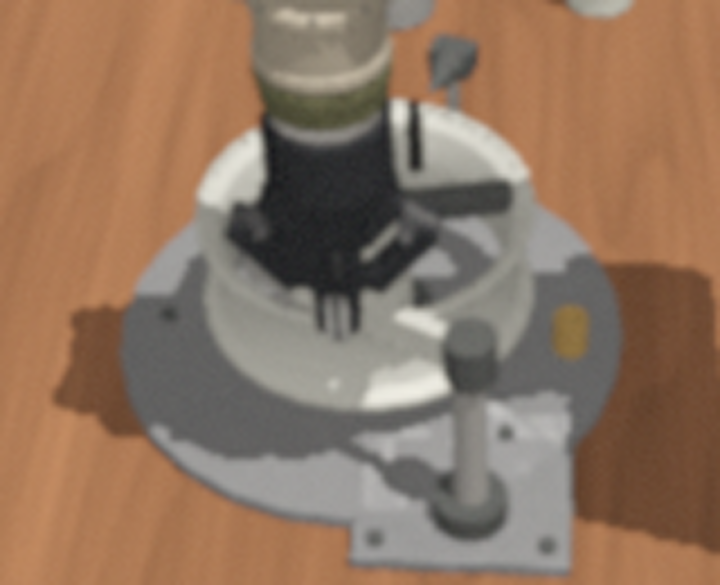

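>>> jog_arm([
  {"ax": 0,"ay": 0,"az": 0,"x": -0.1,"y": -0.03,"z": 0,"gripper": 1},
  {"ax": 0,"ay": 0,"az": 0,"x": 0,"y": 0,"z": 0,"gripper": 1},
])

```text
time: 17.65
position: [580.4, 96.0, 178.3]
orientation: [-180.0, 0.0, 90.0]
wrist_force: [-0.0, 1.0, -0.1]
opening: -0.1
```

>>> jog_arm([
  {"ax": 0,"ay": 0,"az": 0,"x": -0.1,"y": -0.03,"z": 0,"gripper": 1},
  {"ax": 0,"ay": 0,"az": 0,"x": 0,"y": 0,"z": 0,"gripper": 1},
])

```text
time: 17.85
position: [580.1, 95.0, 178.3]
orientation: [180.0, 0.0, 90.0]
wrist_force: [-0.4, 1.2, -0.2]
opening: -0.0
```

```bash
python3 -c "
from h import *
state()
for n in('side','top'):
    ctrl.get_image(n)
    for l in ['gauge_mid','probe']: spot(n,l,1)
"
```

```text
{'time': 17.85, 'qpos': [1.48, 21.22, -3.76, 65.01, -0.01, 91.49], 'dq': [0.03, 0.09, 0.01, -0.02, -0.08, 0.05], 'joint_torque': [-0.6, -50.13, 28.83, -0.05, -0.29, -0.02], 'position': [580.09, 94.98, 178.26], 'orientation': [180.0, 0.01, 90.0], 'wrist_force': [-0.41, 1.17, -0.23], 'ft_torque': [0.24, 0.02, -0.01], 'opening': -0.04}
side gauge_mid 0.69 [573.5  82.7 158.1]
side probe 0.61 [615.3  47.5 132.7]
top gauge_mid 0.58 [572.2  80.6 158.5]
top probe 0.73 [615.7  50.7 131.4]
```

>>> jog_arm([
  {"ax": 0,"ay": 0,"az": 0,"x": -0.1,"y": -0.03,"z": 0,"gripper": 1},
  {"ax": 0,"ay": 0,"az": 0,"x": 0,"y": 0,"z": 0,"gripper": 1},
])

```text
time: 18.35
position: [579.8, 94.1, 178.3]
orientation: [180.0, 0.0, 90.0]
wrist_force: [-0.7, 0.2, -0.7]
opening: 0.1
```

>>> jog_arm([
  {"ax": 0,"ay": 0,"az": 0,"x": -0.1,"y": -0.03,"z": 0,"gripper": 1},
  {"ax": 0,"ay": 0,"az": 0,"x": 0,"y": 0,"z": 0,"gripper": 1},
])

```text
time: 18.55
position: [579.5, 93.1, 178.3]
orientation: [-180.0, -0.0, 90.0]
wrist_force: [0.0, 0.8, -0.8]
opening: -0.3
```

```bash
python3 -c "
from h import *
state()
"
```

```text
{'time': 18.55, 'qpos': [1.29, 21.12, -3.91, 64.97, 0.01, 91.29], 'dq': [0.04, 0.01, 0.13, 0.02, 0.02, 0.04], 'joint_torque': [-0.86, -50.02, 28.81, -0.04, -0.42, -0.03], 'position': [579.47, 93.1, 178.26], 'orientation': [-180.0, -0.01, 90.0], 'wrist_force': [0.02, 0.75, -0.76], 'ft_torque': [0.31, 0.07, 0.0], 'opening': -0.26}
```

>>> jog_arm([
  {"ax": 0,"ay": 0,"az": 0,"x": -0.1,"y": -0.03,"z": 0,"gripper": 1},
  {"ax": 0,"ay": 0,"az": 0,"x": 0,"y": 0,"z": 0,"gripper": 1},
])

```text
time: 18.75
position: [579.4, 92.9, 178.3]
orientation: [180.0, -0.1, 90.0]
wrist_force: [1.1, 5.0, -0.4]
opening: 0.2
```

```bash
python3 -c "
from h import *
state()
for n in('side','top'):
    im=ctrl.get_image(n); u,v=px(n,(570,60,150)).astype(int);c=im[v-65:v+65,u-80:u+80]; cv2.imwrite(f'pics/{n}10.png',cv2.resize(c,None,fx=4.5,fy=4.5,interpolation=cv2.INTER_CUBIC))
    for l in ['gauge_mid','probe']: spot(n,l,1)
"
```

```text
{'time': 18.75, 'qpos': [1.22, 21.08, -3.97, 64.93, 0.1, 91.19], 'dq': [0.13, 0.06, -0.01, 0.03, -0.24, -0.04], 'joint_torque': [-2.82, -50.19, 28.57, 0.29, -1.4, -0.06], 'position': [579.35, 92.87, 178.32], 'orientation': [179.97, -0.1, 90.03], 'wrist_force': [1.13, 5.04, -0.38], 'ft_torque': [1.0, -0.1, -0.08], 'opening': 0.18}
side gauge_mid 0.71 [568.7  79.7 158.2]
side probe 0.83 [617.   44.1 131.1]
top gauge_mid 0.75 [568.1  77.7 156.7]
top probe 0.48 [616.8  51.8 128.6]
```

View pics/top10.png

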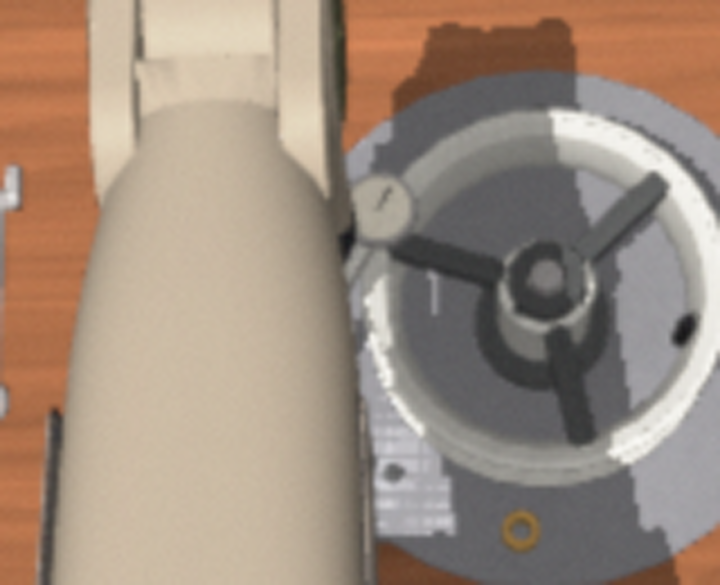

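>>> jog_arm([
  {"ax": 0,"ay": 0,"az": 0,"x": -0.05,"y": 0,"z": 0,"gripper": 1},
  {"ax": 0,"ay": 0,"az": 0,"x": 0,"y": 0,"z": 0,"gripper": 1},
  {"ax": 0,"ay": 0,"az": 0,"x": 0,"y": 0,"z": 0,"gripper": 1},
  {"ax": 0,"ay": 0,"az": 0,"x": 0,"y": 0,"z": 0,"gripper": 1},
])

```text
time: 19.45
position: [579.4, 92.8, 178.3]
orientation: [180.0, -0.1, 90.0]
wrist_force: [1.3, 6.3, -0.1]
opening: -0.2
```

>>> jog_arm([
  {"ax": 0,"ay": 0,"az": 0,"x": 0.3,"y": 0.1,"z": 0,"gripper": 1},
  {"ax": 0,"ay": 0,"az": 0,"x": 0.6,"y": 0.3,"z": 0,"gripper": 1},
  {"ax": 0,"ay": 0,"az": 0,"x": 1,"y": 0.5,"z": 0,"gripper": 1},
  {"ax": 0,"ay": 0,"az": 0,"x": 0,"y": 0,"z": -2,"gripper": 1},
  {"ax": 0,"ay": 0,"az": 0,"x": 0,"y": 0,"z": -4,"gripper": 1},
  {"ax": 0,"ay": 0,"az": 0,"x": 3,"y": -1,"z": -4,"gripper": 1},
  {"ax": 0,"ay": 0,"az": 0,"x": 4,"y": -2,"z": 0,"gripper": 1},
  {"ax": 0,"ay": 0,"az": 0,"x": 4,"y": -2,"z": 0,"gripper": 1},
])

```text
time: 20.25
position: [539.4, 221.3, 279.3]
orientation: [179.8, -0.0, 89.9]
wrist_force: [1.1, 0.6, -0.1]
opening: -0.1
```

>>> jog_arm([
  {"ax": 0,"ay": 0,"az": 0,"x": 4,"y": -2,"z": 0,"gripper": 1},
  {"ax": 0,"ay": 0,"az": 0,"x": 4,"y": -2,"z": 0,"gripper": 1},
  {"ax": 0,"ay": 0,"az": 0,"x": 4,"y": -2,"z": 0,"gripper": 1},
  {"ax": 0,"ay": 0,"az": 0,"x": 0,"y": 0,"z": 0,"gripper": 1},
  {"ax": 0,"ay": 0,"az": 0,"x": 0,"y": 0,"z": 0,"gripper": 1},
])

```text
time: 20.75
position: [477.9, 341.4, 277.4]
orientation: [180.0, 0.0, 90.2]
wrist_force: [0.7, -0.3, 0.2]
opening: 0.4
```

```bash
python3 -c "
from h import *
state()
for n in('side','top'):
    im=ctrl.get_image(n); cv2.imwrite(f'pics/{n}11f.png',im); u,v=px(n,(578.5,-51,140)).astype(int);c=im[v-65:v+65,u-80:u+80]; cv2.imwrite(f'pics/{n}11.png',cv2.resize(c,None,fx=4.5,fy=4.5,interpolation=cv2.INTER_CUBIC))
    for l in ['gauge_mid','probe','gauge_pivot','valve','index_tip','collar','spoke','hub_top']: spot(n,l,1)
"
```

```text
{'time': 20.75, 'qpos': [27.73, 19.1, 7.2, 78.1, -0.05, 117.56], 'dq': [-2.63, -0.16, -0.41, 0.01, -0.12, -0.13], 'joint_torque': [1.45, -49.52, 30.1, 0.04, 0.1, 0.04], 'position': [477.92, 341.35, 277.39], 'orientation': [179.98, 0.04, 90.17], 'wrist_force': [0.68, -0.33, 0.21], 'ft_torque': [0.0, 0.02, 0.02], 'opening': 0.4}
side gauge_mid 0.95 [569.2  79.  157.8]
side probe 0.89 [613.9  48.8 130.8]
side valve 0.54 [ 591.3 -451.3    2.5]
side collar 0.68 [579.  -53.7 127.9]
side spoke 0.77 [600.5  10.9 120.9]
side hub_top 0.65 [579.5 -52.5 132. ]
top gauge_mid 0.94 [570.9  78.6 157.7]
top probe 0.58 [614.3  48.7 129.3]
top gauge_pivot 0.74 [499.4 117.2 160.9]
top valve 0.41 [ 555.4 -136.    93.2]
top index_tip 0.63 [ 536.1 -162.6  128.6]
top collar 0.57 [ 541.3 -163.9  132.1]
top spoke 0.74 [603.3  10.  120.1]
top hub_top 0.62 [581.7 -47.8 129.3]
```

View pics/top11.png

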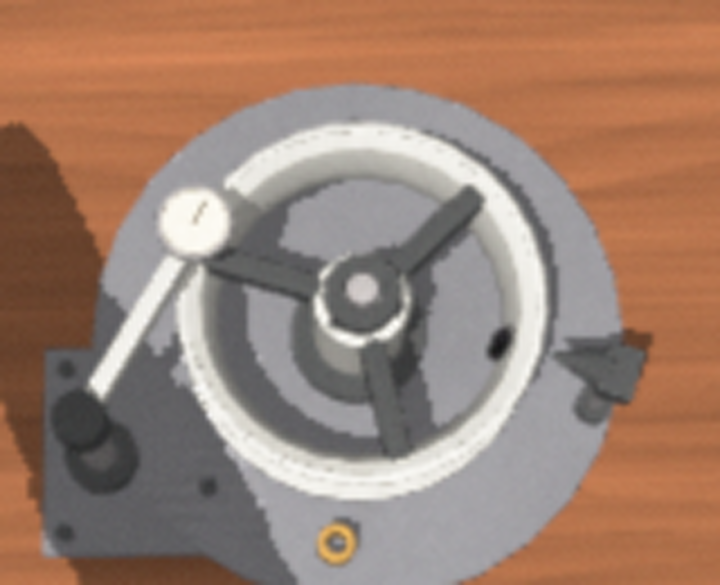

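View pics/side11.png

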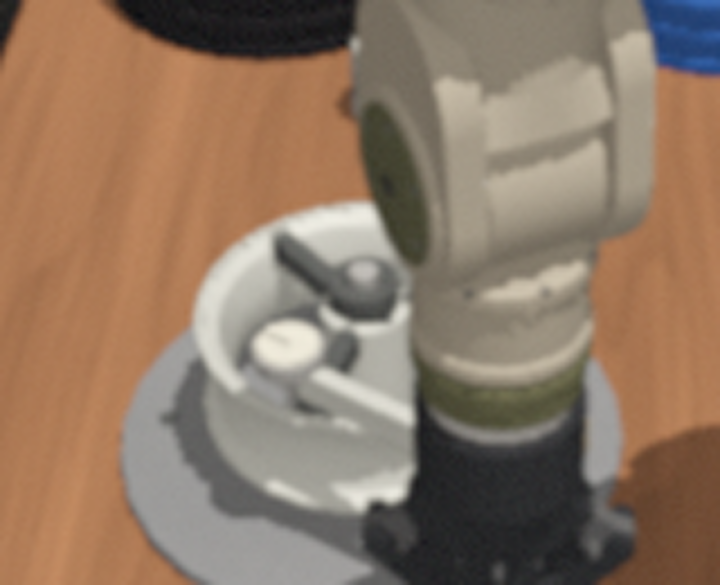

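View pics/top11f.png

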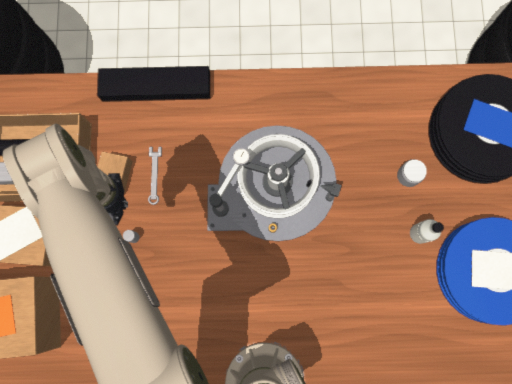

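```bash
python3 -c "
from h import *
u,v=px('side',(570,60,150)).astype(int)
for a,b,z in[(414,104,145),(417,168,95),(434,84,132)]:
    X=ray('side',u-80+a/4.5-.4,v-65+b/4.5-.4,z);d=X[:2]-C;print(X.round(1),np.hypot(*d).round(1),np.degrees(np.arctan2(d[1],d[0])).round(1))
"
```

```text
[ 551.9 -139.4  145. ] 92.3 -106.8
[ 550.2 -129.4   95. ] 83.3 -109.9
[ 540.3 -179.4  132. ] 133.9 -106.6
```

```bash
python3 -c "
from h import *
print(ctrl.job_done())"
```

```text
the job is handed in; nothing more can be done
None
```

I turned the wheel clockwise by about 101°, pushing one spoke with the shut fingertips while the gauge arm was still swung out. Then I pushed the gauge arm slowly round to its stop, backed off and handed the job in at about 22 s. `job_done` gives no verdict.

**What the last checks showed:**
- **Wheel alignment:** the pictures put the valve stem at about −107° to −109° and the index tip at about −106.6° to −108.4°. That is within about 2° (3 mm), against a tolerance of about 5° (8 mm). The valve stood at the same pixel before and after the gauge move.
- **Gauge arm:** the pushing force rose from about 1 N to 5–6 N when the arm stopped moving. The cameras then showed the probe over the rim, with the arm at about −30.5°.
- **Other things:** the collar was on the hub in the picture. The bush, cleaner, grease and wrench looked unmoved in the last top view. The robot arm stood over the carton and near the socket there, so I could not fully confirm those two. The arm had moved away and was touching nothing.

**Where readings disagreed:**
- The network's valve position from the last top view gave about −105°, which is 3° off the pixel measurement but still within tolerance.
- In the final side view the arm hid the valve and index, so that cross-check comes from an earlier side picture, taken after the wheel was aligned.
- Two low-confidence detections were clearly wrong and I ignored them: a valve in the last side view, and a collar placed at the pointer in the last top view.

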